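# Lock a vase spindle in its tube clamp

## Robot

A 7-joint arm with a two-finger parallel gripper is mounted at the origin on the work surface. World frame = base frame: x ahead of the robot, y to its left, z up, the work surface at z = 0. Lengths are in m, angles in rad, forces in N, time in s.
With the tool pointing down it reaches from about 0.425 to 0.8 m from the base axis. Payload 8.3 kg.
Tool frame: the origin (TCP) lies at the very end of the fingers, on their centre line; the grasp point (between the pads) lies 19 mm behind it; z points along the fingers, y is the line along which they close (so a half turn about z gives the same grasp; the last joint's range is limited). The gripper opens to 85 mm and grips with 20 to 120 N. Pads are 22 mm wide; open, the fingers measure 114 mm over their backs; the gripper's body (76 mm by 85 mm) begins 54 mm behind the grasp point. The pads swing forward as they close: fully open they stand 13 mm farther back than shut.
Start: joints at [1.073, 0.383, 0.016, 1.37, -0.006, 1.388, -0.046], TCP at [0.263, -0.567, 0.231] pointing down, gripper open.
Joint ranges: [-2.95, 2.95], [-0.25, 2.06], [-1.52, 1.56], [0.18, 2.33], [-1.44, 4.58], [0.02, 2.06], [-3.01, 3.01]. Speed limits (rad/s): [2.39, 2.39, 3.01, 3.01, 3.14, 3.14, 3.14].

## Interface

Orientations are given as a rotation vector (axis times angle).
In Python, from bench import observe, grab_frame, finish_job gives the robot as it stands.
- The arm moves only by the tool jog_arm, never from a script. Its argument "series" is a list that holds one entry, the list of rows, each a list of 7 numbers: the finger opening in m, from 0 to 0.0854, then the shift along the world's x, y, z in m, then the turn, a rotation vector about the world's x, y, z in degrees. A call has 1 to 5 rows; each row is the pose to reach, as a shift and turn from the pose commanded when the call began; what a row does not reach only later rows make up. A row lasts 1/8 s, in which the tool goes at most 62.5 mm and 10.7 degrees, less where a joint would pass 70% of its speed; a pose out of reach is approached as far as the arm can. A call with a gripper value outside its range is refused whole. The fingers move at their own pace and stop on an object; "squeeze" is the grip in N (left out, the last holds). Time passes only in rows, so rows that repeat a pose let the fingers close. It gives the time, the measured TCP pose, the force, the opening and the grip force at its end, in the units of the state.
- observe(): the state, without advancing time (a new reading comes with each control period).
- grab_frame(name): name is "side" or "top" or "wrist"; returns a dict with "img" (400x640x3 uint8, red, green, blue), "vfov" (degrees; the focal length in pixels is half the picture's height over the tangent of half this angle, whatever the lens; pixels are square), "cx", "cy" (the principal point, pixels), "distortion" ([k1, k2, p1, p2, k3] as OpenCV has them; the pictures are not rectified), "rvec" (rotation vector, rad) and "tvec" (3), from world to camera coordinates, as OpenCV has them; the wrist camera has in their place "T_tool_cam" (4x4, takes a point from camera to tool coordinates, whose origin is the TCP and whose axes are the flange's). Camera axes: x right, y down, z forward; pixel columns grow to the right and rows downward; lengths in m; the calibration is good to about 2 mm. A picture is of the moment at which its call begins: read the wrist's pose just before it. There is no depth.
- finish_job(): hands the job in; it is judged then, once.
The state is a dict: "t": time; "joint_positions": joint angles; "joint_vel": joint speeds; "tau": joint torques, N m; "ee_pos": TCP position; "eef_rot": TCP orientation; "wrist_force": force on the tool from outside, world axes, zero at the start; "wrist_torque": the same for the moment, N m; "grip_width": finger opening in m; "gripper_force": force on a finger pad.
Only numpy, scipy, OpenCV 4.12 (cv2) and the standard library are available. Lean on these libraries where they do the work, as an engineer would, in place of code of your own. Each camera call takes 0.05 s, during which the arm holds its last target. There are 200 camera calls.

## Task

Lock the vase's spindle tube so that it cannot turn while it is painted: swing the clamp's yellow hinged half over the tube and press it down until you feel the tube stop hard on its bed (a push of about 15 N, not much more), then swing the bolt up and push it into the fork's slot until its sprung brass nut clicks over the upturned ends. Do not force anything that jams, keep off the lacquered vase, leave the jar, tin and sanding block where they are, and let go at the end.

Things in the scene. Friction and masses are not known exactly. Their poses are not given: they have to be found in the camera images.
- stand: Heavy fixed stand: green base plate 130 (x) by 330 (y) by 12 mm, y = -60 to 270, with a grey clamp pedestal 32 mm wide in y. Origin on the bench, under the tube axis at the clamp's middle; z up, y along the tube to the vase, x from the bolt side to the hinge side
- spindle: Aluminium spindle tube, 34 mm diameter, along the stand's y from -65 to 265; may be pressed with 30 N at most by the hinged half. Origin on its axis at the clamp, at first 106 mm above the bench. It is held stiffly; pressed by the hinged half it sinks 1.5 to 6 mm until it stops hard on its bed, and stays there. How far differs each time and shows in no reading: it must be felt
- hinge_pin (a point): Pin of the yellow hinged half, along the stand's y; point at its middle, in the stand's frame x = 32, z = 100 mm
- cap (a joint): Angle (rad) of the yellow hinged half about its pin: about 0.185 closed but only resting on the tube; 0 to 0.14 with the tube home on its bed; 1.5 to 2 open, leaning to the stand's +x side; grows as it opens. Stiff hinge (0.09 N m), stays at any angle. Half 28 mm wide. Pressed down near its top edge the tube sinks under 7 to 12 N, then the force climbs steeply
- top_edge (a point): On the hinged half: middle of the edge where its flat top ends on the fork side; in the closed half 60 mm from the hinge pin towards the bolt and 25 mm above the pin. The flat top, 28 mm wide, runs back 58 mm from here. A good place to push the half over from behind, to pinch it by its sides and to press it down
- slot (a point): Middle of the slot in the fork at the half's free end, at the prongs' top face: in the closed half 66 mm from the hinge pin and 10 mm above it. Slot 12 mm wide, open at the end, prongs 9 mm wide; their rounded crests (1 mm above the top face) lie 10 mm farther out, then they turn down at 45 degrees as a lead-in that ends 32 mm out
- bolt_pin (a point): Pin of the swing bolt, along the stand's y; point at its middle, in the stand's frame x = -34, z = 30 mm
- bolt (a joint): Angle (rad) of the swing bolt about its pin: 0 upright, fully in the slot (end stop); starts at 0.85 to 1.1, leaning out to the stand's -x side. Stiff (0.1 N m), stays where left. Swung in, its nut meets the fork's lead-in at 0.2 to 0.5, climbs it, crosses the crest near 0.12 and drops behind. Pushing at the ball takes up to about 14 N
- bolt_ball: Red ball, 18 mm diameter, on the bolt's free end, 120 mm from the bolt's pin. Origin at its centre. Can be pinched from above with fingers across the clamp and turns between them, or be pushed
- nut: Brass barrel nut across the bolt, 16 mm diameter, 32 mm long, 87.5 mm from the bolt's pin; slides up to 13 mm outwards along the bolt against a spring (5 N at first, 0.6 N/mm). Must not be forced with more than 40 N. Origin at its centre
- vase: Red lacquered vase with yellow blossoms on the spindle, 143 mm long, 100 mm diameter at its widest (98 mm from the neck end). Origin on the tube axis at the neck end, 80 mm along the stand's +y from the clamp; it runs on in +y. Not to be touched
- jar: Glass jar with green lid, 68 mm diameter, 85 mm tall; origin under its centre. Leave alone
- tin: Paint tin, 72 mm diameter, 90 mm tall; origin under its centre. Leave alone
- sander: Cork sanding block 100 by 55 mm, 34 mm tall with its wooden grip; origin under its centre. Leave alone
- liner: Black rubber liner 46 by 26 mm under the flat top of the hinged half, the face that bears on the tube: 15 to 30 N here, with the tube on its bed, seats it; a push of 12 to 18 N near the top edge gives that (the push acts 45 to 60 mm from the hinge, the tube 32 mm). Origin 31 mm from the hinge pin and 18 mm above it in the closed half

How it is judged:
On the way, in this order (a step that is already met when the one before it is completed fails the run):
1. the hinged half is over the tube and presses it firmly on its bed, the bolt still out (value of joint cap below 0.16 rad and value of joint bolt above 0.3 rad and contact force between spindle and liner above 15 N), for 0.1 s.
2. the bolt is in the slot with its nut behind the crests of the prongs (value of joint bolt below 0.07 rad and value of joint cap below 0.16 rad), for 0.2 s.
At the end, for the whole second after the job is handed in: The hinged half is closed over the tube (below 0.16 rad) and bears on it, the bolt is upright in the slot (within 0.07 rad) with its sprung nut bearing on the fork, all released and at rest (all of step 2 and contact force between nut and anything else above 3 N and contact force between spindle and liner above 6 N and velocity of joint each of bolt, cap below 0.05 rad/s); the robot touches nothing.
It fails at once if the tube is pressed by the hinged half with more than 30 N (contact force between spindle and liner above 30 N).
It fails at once if the nut is forced against the fork with more than 40 N (contact force between nut and anything else above 40 N).
It fails at once if the robot touches the lacquered vase (contact force between vase and the arm above 1 N or contact force between vase and the fingers above 1 N).
It fails at once if the jar, tin or sanding block is moved (distance of any of jar, tin, sander from where it was at the start of the episode above 0.015 m).
It also fails if it takes over 72 s, if anything falls off the work surface, if the arm or the gripper's body presses on something with over 40 N, if the wrist force passes 120 N, or if a joint passes its speed limit or range.

## Working session

There is one attempt and no reset: what is moved stays moved. The work goes in short steps, Python scripts to look and compute and a tool call to move; the robot and the scene stay as the last step left them, time stands still between calls to the robot, and variables do not carry over. Pictures are saved under pics/ and viewed, at most 10 in all, crops included, and the job is handed in when it is done.

Besides the shell and the picture viewer there is one more tool, called after "Emit:" as a command line: name --argument value ..., lists and objects as JSON in quotes. jog_arm: Moves the arm, as the interface text tells. Its arguments: {"type":"object","properties":{"series":{"type":"array","items":{"type":"array","items":{"type":"array","items":{"type":"number"}}}},"squeeze":{"type":"number"}},"required":["series"]}

```bash
mkdir -p pics; ls; python3 - <<'E'
from bench import observe, grab_frame
import cv2, numpy as np
s=observe(); print({k:np.round(v,3) for k,v in s.items()})
for n in ("side","top","wrist"):
    f=grab_frame(n); cv2.imwrite(f"pics/{n}0.png",f["img"][:,:,::-1])
    print(n,{k:(np.round(v,4).tolist() if k!='img' else 0) for k,v in f.items()})
E
```

```text
pics
{'t': np.float64(0.0), 'joint_positions': array([ 1.073,  0.384,  0.016,  1.371, -0.006,  1.388, -0.046]), 'joint_vel': array([-0.001,  0.002,  0.   ,  0.001, -0.   , -0.   , -0.001]), 'tau': array([-1.0000e-03, -6.2760e+01,  8.4400e-01, -3.7182e+01,  1.6000e-02,
        1.4000e-02,  0.0000e+00]), 'ee_pos': array([ 0.263, -0.566,  0.23 ]), 'eef_rot': array([-3.066e+00, -6.770e-01,  1.000e-03]), 'wrist_force': array([0.02 , 0.506, 0.254]), 'wrist_torque': array([0.001, 0.028, 0.03 ]), 'gripper_force': np.float64(0.0), 'grip_width': np.float64(0.085)}
side {'img': 0, 'vfov': 56.6051, 'cx': 319.7466, 'cy': 200.4313, 'distortion': [-0.0683, 0.0, 0.0, 0.0, 0.0], 'rvec': [2.082, -0.0645, 0.0111], 'tvec': [-0.5676, 0.1181, 0.9102]}
top {'img': 0, 'vfov': 51.4767, 'cx': 324.262, 'cy': 208.4944, 'distortion': [-0.0093, 0.0, 0.0, 0.0, 0.0], 'rvec': [2.1529, -2.1682, 0.0987], 'tvec': [-0.0071, 0.5775, 0.8208]}
wrist {'img': 0, 'vfov': 65.5716, 'cx': 319.7549, 'cy': 199.8555, 'distortion': [-0.0522, 0.0, 0.0, 0.0, 0.0], 'T_tool_cam': [[0.0, -0.9462, -0.3235, 0.0843], [1.0, -0.0006, 0.002, -0.0006], [-0.0021, -0.3235, 0.9462, -0.1429], [0.0, 0.0, 0.0, 1.0]]}
```

View pics/side0.png

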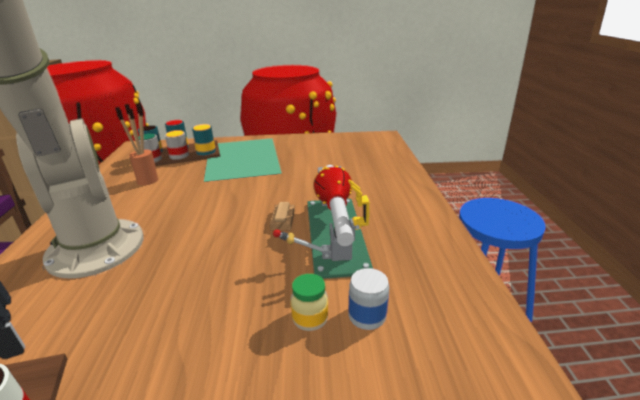

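View pics/top0.png

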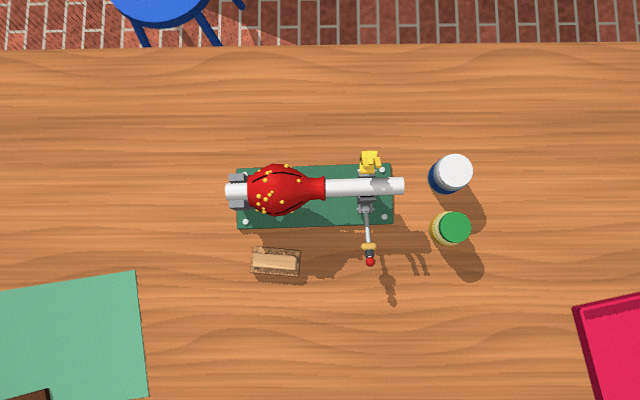

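The side view shows the clamp near (340,240), the red ball at (277,233) and the open yellow half at (364,205). The top view shows the tube from (226,191) to (405,185), the ball at (370,261) and the yellow half at (370,161). I'll enlarge both.

```bash
python3 - <<'E'
import cv2
t=cv2.imread("pics/top0.png")[140:280,220:420]; s=cv2.imread("pics/side0.png")[155:285,260:390]
cv2.imwrite("pics/topc.png",cv2.resize(t,None,fx=4,fy=4,interpolation=cv2.INTER_CUBIC))
cv2.imwrite("pics/sidec.png",cv2.resize(s,None,fx=4.5,fy=4.5,interpolation=cv2.INTER_CUBIC))
E
```

```text
(no output)
```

View pics/topc.png

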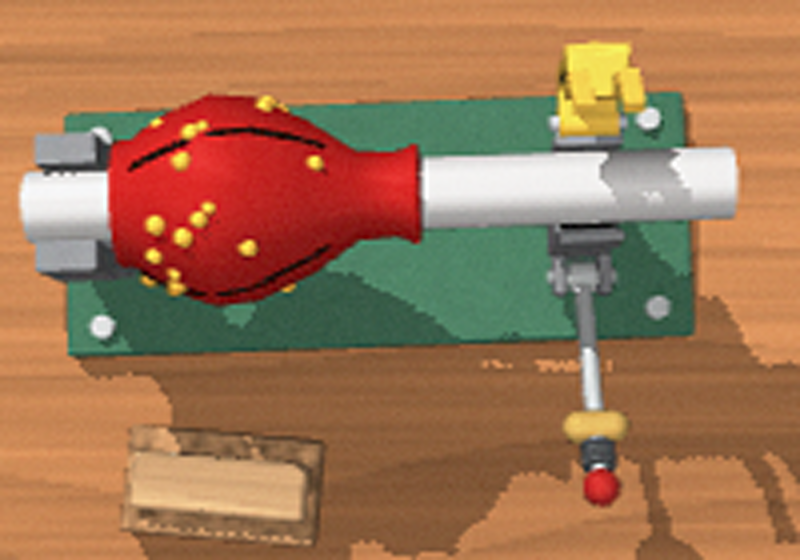

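View pics/sidec.png

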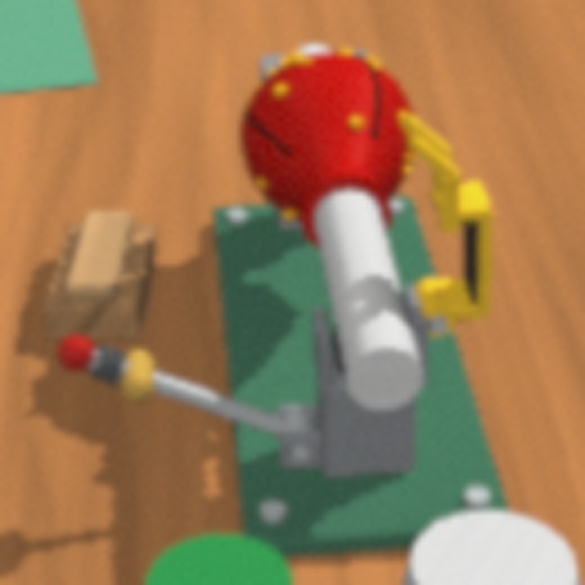

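```bash
cat > h.py <<'E'
import cv2, numpy as np
from scipy.spatial.transform import Rotation as R
from scipy.optimize import least_squares
from bench import observe, grab_frame
CAL={"side":(56.6051,319.7466,200.4313,-.0683,[2.082,-.0645,.0111],[-.5676,.1181,.9102]),
"top":(51.4767,324.262,208.4944,-.0093,[2.1529,-2.1682,.0987],[-.0071,.5775,.8208])}
def proj(n,P):
    v,cx,cy,k,r,t=CAL[n]; f=200/np.tan(np.radians(v)/2)
    return cv2.projectPoints(np.array(P,float).reshape(-1,3),np.array(r),np.array(t),np.array([[f,0,cx],[0,f,cy],[0,0,1]]),np.array([k,0,0,0,0]))[0][:,0]
def W(p,P):  # stand (mm) -> world
    c,s=np.cos(p[2]),np.sin(p[2]); P=np.array(P,float).reshape(-1,3)/1000
    return np.c_[p[0]+c*P[:,0]-s*P[:,1],p[1]+s*P[:,0]+c*P[:,1],P[:,2]]
def cap(a,x,z,y=0): return [32+x*np.cos(a)+z*np.sin(a),y,100-x*np.sin(a)+z*np.cos(a)]
def bolt(a,d,y=0): return [-34-d*np.sin(a),y,30+d*np.cos(a)]
E
cat > fit.py <<'E'
from h import *
T=lambda u,v:(220+u/4,140+v/4)
S=lambda u,v:(260+u/4.5,155+v/4.5)
M=[("top",lambda q:[65,270,12],T(66,115)),("top",lambda q:[65,-60,12],T(683,94)),("top",lambda q:[-65,-60,12],T(693,333)),("top",lambda q:[-65,270,12],T(70,354)),
("top",lambda q:[0,-65,106],T(738,183)),("top",lambda q:[0,265,106],T(20,204)),("top",lambda q:bolt(q[3],120),T(601,487)),("top",lambda q:bolt(q[3],87.5),T(596,426)),
("side",lambda q:[0,-65,106],S(383,376)),("side",lambda q:[-65,270,12],S(215,207)),("side",lambda q:[-65,-60,12],S(247,553)),("side",lambda q:bolt(q[3],120),S(75,352)),
("side",lambda q:cap(q[4],-60,25,-14),S(492,190))]
f=lambda q:np.concatenate([proj(n,W(q,m(q)))[0]-uv for n,m,uv in M])
r=least_squares(f,[.6,-.1,0,1,1.7],loss='soft_l1'); q=r.x
print(np.round(q,4)); print(np.round(f(q).reshape(-1,2),1).tolist())
for nm,P in (("ball",bolt(q[3],120)),("boltpin",[-34,0,30]),("hinge",[32,0,100]),("topedge",cap(q[4],-60,25)),("slot",cap(q[4],-66,10)),("topback",cap(q[4],-2,25))): print(nm,np.round(W(q,P)[0],4),'top crop',np.round((proj("top",W(q,P))[0]-[220,140])*4),'side crop',np.round((proj("side",W(q,P))[0]-[260,155])*4.5))
for y in(-14,14):print(y,np.round((proj("top",W(q,cap(q[4],-60,25,y)))[0]-[220,140])*4),np.round((proj("top",W(q,cap(q[4],-2,25,y)))[0]-[220,140])*4),np.round((proj("top",W(q,cap(q[4],-98,0,y)))[0]-[220,140])*4))
E
python3 fit.py
```

```text
[ 0.6105 -0.0947  0.026   1.0797  1.5617]
[[-0.8, -1.2], [0.3, -1.4], [0.9, 0.1], [-1.2, 0.1], [-1.8, -0.6], [2.3, 0.2], [0.1, -0.6], [-0.1, -0.4], [-0.4, 1.1], [-1.5, -0.4], [-1.5, -1.5], [-0.7, 0.3], [-0.3, 4.8]]
ball [ 0.4708 -0.0984  0.0866] top crop [601. 485.] side crop [ 72. 353.]
boltpin [ 0.5766 -0.0956  0.03  ] top crop [582. 274.] side crop [294. 435.]
hinge [ 0.6425 -0.0939  0.1   ] top crop [588. 121.] side crop [429. 309.]
topedge [ 0.667  -0.0932  0.1602] top crop [598.  39.] side crop [485. 197.]
slot [ 0.6519 -0.0936  0.1661] top crop [601.  70.] side crop [453. 187.]
topback [ 0.6675 -0.0932  0.1022] top crop [586.  68.] side crop [480. 302.]
-14 [630.  38.] [616.  67.] [643.  75.]
14 [566.  40.] [557.  69.] [575.  78.]
```

Pose fit is within about 2 mm: stand at (0.6105, -0.0947), yaw 1.5°, bolt at 1.08 rad and cap at about 1.56 rad. Next I go behind the hinged half with the fingers closed and tool y along the tube.

Emit:
jog_arm --series '[[[0,0.04,0.042,0,0,0,-5],[0,0.08,0.084,0,0,0,-10],[0,0.12,0.126,0,0,0,-15],[0,0.16,0.168,0,0,0,-20],[0,0.2,0.21,0,0,0,-23.4]]]' --squeeze 40

```text
t: 0.78
ee_pos: [0.4642, -0.3553, 0.2311]
eef_rot: [-3.141, -0.038, 0.0]
wrist_force: [1.5, -0.3, -0.2]
grip_width: 0.0001
gripper_force: 0.0
```

Emit:
jog_arm --series '[[[0,0.04,0.042,0,0,0,0],[0,0.08,0.084,0,0,0,0],[0,0.12,0.126,0,0,0,0],[0,0.16,0.168,0,0,0,0],[0,0.2,0.21,0,0,0,0]]]'

```text
t: 1.4
ee_pos: [0.6642, -0.1455, 0.231]
eef_rot: [3.141, 0.041, -0.001]
wrist_force: [0.7, -0.7, -0.2]
grip_width: -0.0001
gripper_force: 0.0
```

Emit:
jog_arm --series '[[[0,0.03,0.03,0,0,0,0],[0,0.052,0.053,0,0,0,0],[0,0.052,0.053,0,0,0,0],[0,0.052,0.053,0,0,0,0]]]'

```text
t: 1.9
ee_pos: [0.7149, -0.0946, 0.2308]
eef_rot: [3.141, 0.041, -0.001]
wrist_force: [0.2, 0.2, 0.2]
grip_width: -0.0001
gripper_force: 0.0
```

Emit:
jog_arm --series '[[[0,0,0.001,-0.05,0,0,0],[0,0,0.001,-0.081,0,0,0],[0,-0.02,0.001,-0.081,0,0,0],[0,-0.028,0.001,-0.081,0,0,0],[0,-0.034,0.001,-0.081,0,0,0]]]'

```text
t: 2.52
ee_pos: [0.6813, -0.094, 0.1516]
eef_rot: [3.141, 0.039, 0.003]
wrist_force: [-0.5, 0.2, -0.8]
grip_width: -0.0003
gripper_force: 0.0
```

Emit:
jog_arm --series '[[[0,-0.011,0,0.004,0,0,0],[0,-0.022,0,0.006,0,0,0],[0,-0.03,0,0.0065,0,0,0],[0,-0.039,0,0.005,0,0,0],[0,-0.047,0,0.002,0,0,0]]]'

```text
t: 3.15
ee_pos: [0.6338, -0.0927, 0.1525]
eef_rot: [-3.141, -0.042, -0.001]
wrist_force: [0.0, -0.6, 2.8]
grip_width: -0.0003
gripper_force: 1.2
```

Emit:
jog_arm --series '[[[0,-0.0075,0,-0.003,0,0,0],[0,-0.013,0,-0.0065,0,0,0],[0,-0.017,0,-0.0095,0,0,0],[0,-0.017,0,-0.0095,0,0,0]]]'

```text
t: 3.65
ee_pos: [0.6167, -0.0926, 0.142]
eef_rot: [-3.141, -0.042, 0.002]
wrist_force: [-1.0, 0.3, 0.7]
grip_width: -0.0
gripper_force: 0.0
```

```bash
python3 - <<'E'
from h import *
s=observe(); print(s["ee_pos"],s["wrist_force"])
f=grab_frame("side"); c=f["img"][155:285,260:390,::-1]
cv2.imwrite("pics/side1.png",cv2.resize(c,None,fx=4.5,fy=4.5,interpolation=cv2.INTER_CUBIC))
E
```

```text
[ 0.61667841 -0.09264017  0.14203868] [-1.04902321  0.3101583   0.65222954]
```

View pics/side1.png

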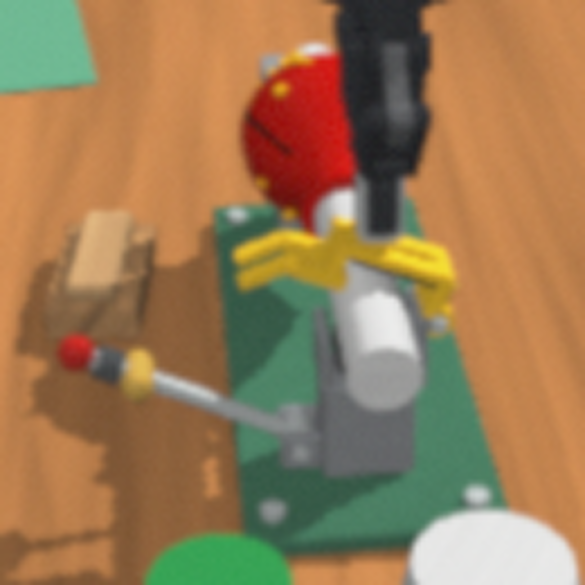

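The half is over the tube, with its near end still raised at about 0.4 rad, and the bolt is untouched. Now I lift slightly, shift toward the top edge and press down.

Emit:
jog_arm --series '[[[0,0,-0.001,0.008,0,0,0],[0,-0.013,-0.001,0.008,0,0,0],[0,-0.013,-0.001,0.004,0,0,0],[0,-0.013,-0.001,0,0,0,0],[0,-0.013,-0.001,-0.003,0,0,0]]]'

```text
t: 4.32
ee_pos: [0.6045, -0.0937, 0.1394]
eef_rot: [-3.141, -0.042, 0.0]
wrist_force: [0.2, -0.2, 0.1]
grip_width: -0.0001
gripper_force: 0.4
```

Emit:
jog_arm --series '[[[0,0,0,-0.001,0,0,0],[0,0,0,-0.002,0,0,0],[0,0,0,-0.002,0,0,0]]]'

```text
t: 4.7
ee_pos: [0.6043, -0.0938, 0.1377]
eef_rot: [-3.141, -0.042, 0.0]
wrist_force: [-0.3, 0.2, -0.2]
grip_width: -0.0004
gripper_force: 0.0
```

Emit:
jog_arm --series '[[[0,0,0,-0.001,0,0,0],[0,0,0,-0.002,0,0,0],[0,0,0,-0.002,0,0,0]]]'

```text
t: 5.08
ee_pos: [0.6043, -0.0938, 0.1357]
eef_rot: [-3.141, -0.042, 0.0]
wrist_force: [0.5, -0.0, 0.2]
grip_width: 0.0
gripper_force: 0.0
```

Emit:
jog_arm --series '[[[0,0,0,-0.001,0,0,0],[0,0,0,-0.001,0,0,0]]]'

```text
t: 5.32
ee_pos: [0.6043, -0.0939, 0.1347]
eef_rot: [-3.141, -0.041, 0.0]
wrist_force: [-0.5, 0.3, 0.3]
grip_width: -0.0003
gripper_force: 0.1
```

Emit:
jog_arm --series '[[[0,0,0,-0.001,0,0,0],[0,0,0,-0.001,0,0,0]]]'

```text
t: 5.58
ee_pos: [0.6043, -0.0939, 0.1341]
eef_rot: [3.141, 0.041, 0.0]
wrist_force: [-1.5, -0.1, 3.5]
grip_width: -0.0002
gripper_force: 1.5
```

Emit:
jog_arm --series '[[[0,0,0,-0.001,0,0,0],[0,0,0,-0.001,0,0,0]]]'

```text
t: 5.82
ee_pos: [0.6042, -0.0939, 0.1336]
eef_rot: [3.141, 0.041, 0.0]
wrist_force: [-4.2, 0.0, 9.6]
grip_width: 0.0001
gripper_force: 3.7
```

Emit:
jog_arm --series '[[[0,0,0,-0.0005,0,0,0],[0,0,0,-0.0005,0,0,0]]]'

```text
t: 6.08
ee_pos: [0.6043, -0.0939, 0.1334]
eef_rot: [3.141, 0.041, 0.001]
wrist_force: [-4.8, 0.1, 9.2]
grip_width: -0.0004
gripper_force: 4.3
```

Emit:
jog_arm --series '[[[0,-0.0007,0,0,0,0,0],[0,-0.0007,0,0,0,0,0]]]'

```text
t: 6.32
ee_pos: [0.6041, -0.0939, 0.1334]
eef_rot: [3.141, 0.041, 0.003]
wrist_force: [-1.4, -0.3, 7.8]
grip_width: 0.0003
gripper_force: 3.6
```

Emit:
jog_arm --series '[[[0,-0.0005,0,-0.0005,0,0,0],[0,-0.0005,0,-0.0005,0,0,0]]]'

```text
t: 6.58
ee_pos: [0.6038, -0.0939, 0.1329]
eef_rot: [3.141, 0.041, 0.003]
wrist_force: [-1.5, 0.5, 7.3]
grip_width: 0.0001
gripper_force: 3.6
```

Emit:
jog_arm --series '[[[0,-0.0003,0,-0.0005,0,0,0],[0,-0.0006,0,-0.001,0,0,0],[0,-0.0006,0,-0.001,0,0,0]]]'

```text
t: 6.95
ee_pos: [0.6031, -0.0939, 0.1319]
eef_rot: [3.141, 0.041, 0.003]
wrist_force: [-3.0, 0.1, 8.1]
grip_width: -0.0
gripper_force: 3.5
```

Emit:
jog_arm --series '[[[0,-0.0003,0,-0.0005,0,0,0],[0,-0.0006,0,-0.001,0,0,0],[0,-0.0006,0,-0.001,0,0,0]]]'

```text
t: 7.32
ee_pos: [0.6024, -0.0939, 0.1308]
eef_rot: [3.141, 0.041, 0.002]
wrist_force: [-2.7, 0.0, 7.2]
grip_width: 0.0003
gripper_force: 3.6
```

Emit:
jog_arm --series '[[[0,-0.0004,0,-0.0005,0,0,0],[0,-0.0008,0,-0.001,0,0,0],[0,-0.0008,0,-0.001,0,0,0]]]'

```text
t: 7.7
ee_pos: [0.6017, -0.0939, 0.1297]
eef_rot: [3.141, 0.041, 0.003]
wrist_force: [-1.5, 0.8, 6.5]
grip_width: 0.0
gripper_force: 3.2
```

Emit:
jog_arm --series '[[[0,-0.0004,0,-0.0005,0,0,0],[0,-0.0007,0,-0.001,0,0,0],[0,-0.0007,0,-0.001,0,0,0]]]'

```text
t: 8.07
ee_pos: [0.601, -0.0939, 0.1287]
eef_rot: [3.141, 0.041, 0.003]
wrist_force: [-1.4, -0.5, 6.3]
grip_width: -0.0003
gripper_force: 3.1
```

Emit:
jog_arm --series '[[[0,-0.0003,0,-0.0005,0,0,0],[0,-0.0007,0,-0.001,0,0,0],[0,-0.0007,0,-0.001,0,0,0]]]'

```text
t: 8.45
ee_pos: [0.6004, -0.0939, 0.1277]
eef_rot: [3.141, 0.041, 0.003]
wrist_force: [-0.7, 0.2, 5.8]
grip_width: 0.0001
gripper_force: 2.8
```

Emit:
jog_arm --series '[[[0,-0.0003,0,-0.0005,0,0,0],[0,-0.0006,0,-0.001,0,0,0],[0,-0.0006,0,-0.001,0,0,0]]]'

```text
t: 8.82
ee_pos: [0.5998, -0.0939, 0.1267]
eef_rot: [3.141, 0.041, 0.003]
wrist_force: [-0.2, 0.2, 5.7]
grip_width: 0.0002
gripper_force: 2.8
```

Emit:
jog_arm --series '[[[0,-0.0002,0,-0.0005,0,0,0],[0,-0.0005,0,-0.001,0,0,0],[0,-0.0005,0,-0.001,0,0,0]]]'

```text
t: 9.2
ee_pos: [0.5997, -0.0939, 0.1263]
eef_rot: [3.141, 0.041, 0.005]
wrist_force: [-1.0, -0.2, 8.6]
grip_width: -0.0
gripper_force: 4.4
```

Hard stop felt: z moved only 0.4 mm and the force is climbing.

Emit:
jog_arm --series '[[[0,-0.0001,0,-0.0004,0,0,0],[0,-0.0002,0,-0.0007,0,0,0],[0,-0.0002,0,-0.0007,0,0,0]]]'

```text
t: 9.57
ee_pos: [0.5997, -0.0939, 0.1262]
eef_rot: [3.141, 0.042, 0.006]
wrist_force: [-1.8, 0.4, 12.4]
grip_width: -0.0005
gripper_force: 6.2
```

Emit:
jog_arm --series '[[[0,-0.0002,0,-0.0005,0,0,0],[0,-0.0002,0,-0.0005,0,0,0],[0,-0.0002,0,-0.0005,0,0,0]]]'

```text
t: 9.95
ee_pos: [0.5996, -0.094, 0.1261]
eef_rot: [3.141, 0.041, 0.007]
wrist_force: [-2.5, -0.2, 15.2]
grip_width: 0.0001
gripper_force: 7.3
```

Pressed at about 15 N on the bed. Now I lift off and go round to the bolt side of the ball.

Emit:
jog_arm --series '[[[0,0,0,0.03,0,0,0],[0,0,0,0.066,0,0,0],[0,-0.06,-0.001,0.066,0,0,0],[0,-0.12,-0.002,0.066,0,0,0],[0,-0.168,-0.004,0.066,0,0,0]]]'

```text
t: 10.58
ee_pos: [0.4281, -0.0978, 0.1893]
eef_rot: [3.141, 0.041, 0.0]
wrist_force: [0.1, -0.8, 0.4]
grip_width: 0.0002
gripper_force: 0.0
```

Emit:
jog_arm --series '[[[0,0,0,-0.05,0,0,0],[0,0,0,-0.1,0,0,0],[0,0,0,-0.1,0,0,0]]]'

```text
t: 10.95
ee_pos: [0.4273, -0.0973, 0.0869]
eef_rot: [-3.14, -0.042, 0.011]
wrist_force: [0.3, -0.2, 0.4]
grip_width: -0.0005
gripper_force: 0.0
```

```bash
python3 - <<'E'
from h import *
s=observe(); print(s["ee_pos"],s["wrist_force"])
f=grab_frame("side"); c=f["img"][155:285,250:380,::-1]
cv2.imwrite("pics/side2.png",cv2.resize(c,None,fx=4.5,fy=4.5,interpolation=cv2.INTER_CUBIC))
E
```

```text
[ 0.42725933 -0.09727093  0.08685949] [ 0.30488413 -0.20579933  0.35418816]
```

View pics/side2.png

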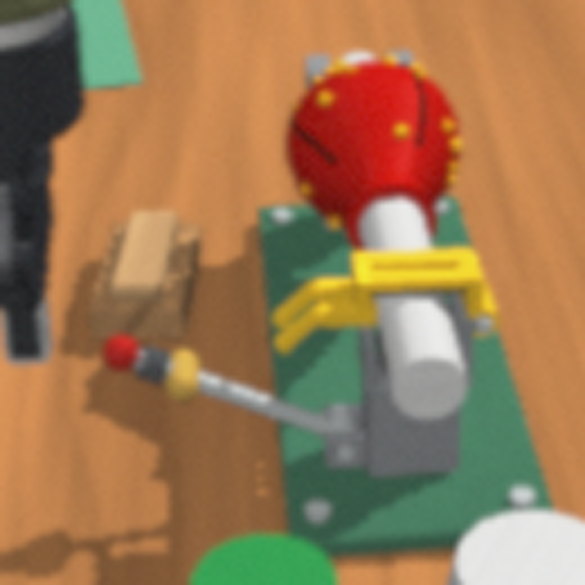

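The half lies flat and closed, the bolt is still out, and the fingers stand left of the ball. Now I push the ball along its arc.

Emit:
jog_arm --series '[[[0,0.01,-0.001,-0.008,0,0,0],[0,0.023,-0.001,-0.006,0,0,0],[0,0.029,-0.001,0,0,0,0],[0,0.035,0,0.008,0,0,0]]]'

```text
t: 11.5
ee_pos: [0.4604, -0.0986, 0.0969]
eef_rot: [-3.141, -0.039, 0.019]
wrist_force: [-24.8, -4.3, 14.3]
grip_width: 0.0001
gripper_force: 13.3
```

Emit:
jog_arm --series '[[[0,0.008,0,0.008,0,0,0],[0,0.017,0,0.017,0,0,0],[0,0.027,0,0.024,0,0,0],[0,0.037,0,0.03,0,0,0]]]'

```text
t: 12.0
ee_pos: [0.5003, -0.0982, 0.1311]
eef_rot: [3.141, 0.04, -0.007]
wrist_force: [-1.3, -0.5, 0.9]
grip_width: -0.0003
gripper_force: 0.9
```

```bash
python3 - <<'E'
from h import *
f=grab_frame("side"); c=f["img"][155:285,250:380,::-1]
cv2.imwrite("pics/side3.png",cv2.resize(c,None,fx=4.5,fy=4.5,interpolation=cv2.INTER_CUBIC))
E
```

```text
(no output)
```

View pics/side3.png

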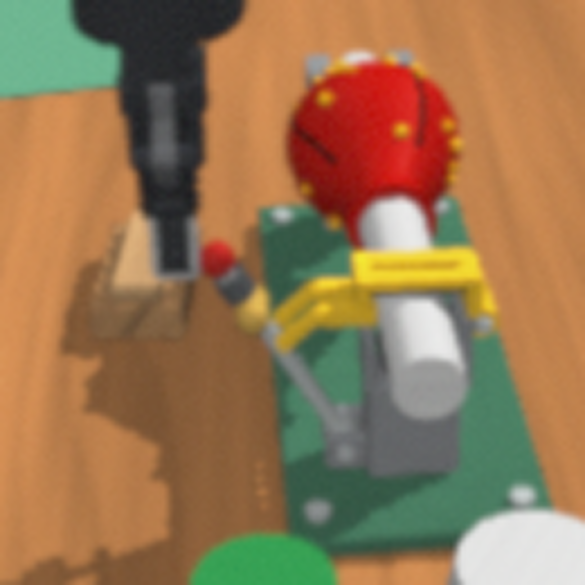

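The ball is at crop (218,258), touching the fingers, and the nut at (255,305) is about to meet the fork's lead-in. I'll push on gently from here.

Emit:
jog_arm --series '[[[0,0.003,0,0,0,0,0],[0,0.006,0,0,0,0,0],[0,0.009,0,0.001,0,0,0],[0,0.009,0,0.001,0,0,0]]]'

```text
t: 12.55
ee_pos: [0.5116, -0.0977, 0.1285]
eef_rot: [-3.141, -0.042, -0.0]
wrist_force: [-0.6, 0.2, 0.4]
grip_width: 0.0
gripper_force: 0.0
```

Emit:
jog_arm --series '[[[0,0.002,0,0,0,0,0],[0,0.004,0,0.001,0,0,0],[0,0.006,0,0.001,0,0,0],[0,0.006,0,0.001,0,0,0]]]'

```text
t: 13.05
ee_pos: [0.5175, -0.0978, 0.1296]
eef_rot: [-3.141, -0.042, -0.001]
wrist_force: [0.1, 0.0, 0.4]
grip_width: -0.0001
gripper_force: 0.2
```

Emit:
jog_arm --series '[[[0,0.002,0,0.001,0,0,0],[0,0.004,0,0.001,0,0,0],[0,0.004,0,0.001,0,0,0]]]'

```text
t: 13.42
ee_pos: [0.5215, -0.0978, 0.1306]
eef_rot: [-3.141, -0.042, -0.001]
wrist_force: [-0.2, -0.0, 0.6]
grip_width: -0.0002
gripper_force: 0.2
```

Emit:
jog_arm --series '[[[0,0.002,0,0.001,0,0,0],[0,0.003,0,0.001,0,0,0],[0,0.003,0,0.001,0,0,0]]]'

```text
t: 13.8
ee_pos: [0.5244, -0.0978, 0.1317]
eef_rot: [-3.141, -0.042, -0.0]
wrist_force: [-0.2, -0.2, 0.3]
grip_width: -0.0003
gripper_force: 0.4
```

```bash
cat > look.py <<'E'
from h import *
import sys
q=[.6105,-.0947,.026]
s=observe(); print(np.round(s["ee_pos"],4),np.round(s["wrist_force"],1))
ims=[]
for n,(u0,u1,v0,v1) in (("side",(280,345,185,250)),("top",(335,400,185,250))):
    im=grab_frame(n)["img"]; c=im[v0:v1,u0:u1,::-1]; ims.append(cv2.resize(c,None,fx=6,fy=6,interpolation=cv2.INTER_CUBIC))
    for a in np.arange(0,.9,.1): print(n,round(a,1),np.round((proj(n,W(q,bolt(a,120)))[0]-[u0,v0])*6)) if len(sys.argv)>2 else 0
cv2.imwrite(sys.argv[1],np.hstack(ims))
E
python3 look.py pics/l4.png v
```

```text
[ 0.5244 -0.0978  0.1317] [-0.2 -0.2  0.3]
side 0.0 [267. 122.]
side 0.1 [233. 125.]
side 0.2 [199. 132.]
side 0.3 [166. 141.]
side 0.4 [134. 153.]
side 0.5 [104. 167.]
side 0.6 [ 75. 184.]
side 0.7 [ 49. 203.]
side 0.8 [ 26. 224.]
top 0.0 [217.  99.]
top 0.1 [219. 140.]
top 0.2 [220. 181.]
top 0.3 [221. 221.]
top 0.4 [221. 260.]
top 0.5 [221. 297.]
top 0.6 [220. 332.]
top 0.7 [219. 365.]
top 0.8 [218. 394.]
```

View pics/l4.png

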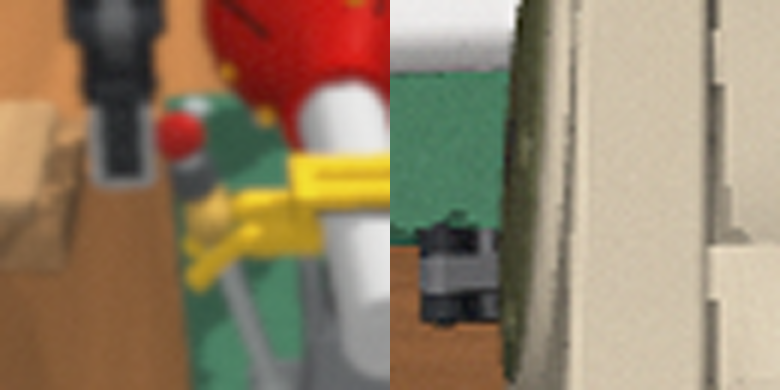

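The ball is at (181,133), giving α ≈ 0.25, with the nut at the lead-in and a finger gap of about 2 mm. I'll keep pushing.

Emit:
jog_arm --series '[[[0,0.002,0,0.001,0,0,0],[0,0.004,0,0.001,0,0,0],[0,0.004,0,0.001,0,0,0]]]'

```text
t: 14.28
ee_pos: [0.5284, -0.0978, 0.1326]
eef_rot: [-3.141, -0.042, -0.0]
wrist_force: [-0.4, 0.3, 0.4]
grip_width: -0.0
gripper_force: 0.4
```

Emit:
jog_arm --series '[[[0,0.0015,0,0.0005,0,0,0],[0,0.003,0,0.0005,0,0,0],[0,0.003,0,0.0005,0,0,0]]]'

```text
t: 14.65
ee_pos: [0.5301, -0.0978, 0.1329]
eef_rot: [-3.141, -0.041, 0.004]
wrist_force: [-8.4, 1.0, 4.8]
grip_width: -0.0
gripper_force: 3.8
```

Emit:
jog_arm --series '[[[0,0.001,0,0.001,0,0,0],[0,0.002,0,0.001,0,0,0],[0,0.002,0,0.001,0,0,0]]]'

```text
t: 15.02
ee_pos: [0.5316, -0.0978, 0.1335]
eef_rot: [-3.141, -0.041, 0.006]
wrist_force: [-8.5, 0.9, 3.4]
grip_width: 0.0
gripper_force: 4.1
```

Emit:
jog_arm --series '[[[0,0.001,0,0.0005,0,0,0],[0,0.0015,0,0.0005,0,0,0],[0,0.0015,0,0.0005,0,0,0]]]'

```text
t: 15.4
ee_pos: [0.533, -0.0977, 0.134]
eef_rot: [-3.141, -0.041, 0.006]
wrist_force: [-7.8, 0.8, 2.9]
grip_width: 0.0004
gripper_force: 4.1
```

Climbing steadily at about 8 N.

Emit:
jog_arm --series '[[[0,0.001,0,0.0005,0,0,0],[0,0.002,0,0.001,0,0,0],[0,0.003,0,0.001,0,0,0],[0,0.003,0,0.001,0,0,0]]]'

```text
t: 15.9
ee_pos: [0.5367, -0.0976, 0.1351]
eef_rot: [-3.141, -0.042, 0.004]
wrist_force: [-5.5, 0.1, 1.0]
grip_width: -0.0002
gripper_force: 2.6
```

Emit:
jog_arm --series '[[[0,0.001,0,0,0,0,0],[0,0.002,0,0.0005,0,0,0],[0,0.002,0,0.0005,0,0,0]]]'

```text
t: 16.27
ee_pos: [0.5389, -0.0976, 0.1356]
eef_rot: [-3.141, -0.042, 0.003]
wrist_force: [-4.4, 1.1, 0.5]
grip_width: -0.0
gripper_force: 2.3
```

Emit:
jog_arm --series '[[[0,0.001,0,0,0,0,0],[0,0.002,0,0.0005,0,0,0],[0,0.003,0,0.0005,0,0,0],[0,0.003,0,0.0005,0,0,0]]]'

```text
t: 16.77
ee_pos: [0.543, -0.0976, 0.1366]
eef_rot: [-3.141, -0.042, -0.001]
wrist_force: [-1.9, 1.6, -0.3]
grip_width: 0.0002
gripper_force: 1.2
```

Emit:
jog_arm --series '[[[0,0.001,0,0,0,0,0],[0,0.002,0,0.0005,0,0,0],[0,0.003,0,0.0005,0,0,0],[0,0.003,0,0.0005,0,0,0]]]'

```text
t: 17.27
ee_pos: [0.5463, -0.098, 0.1373]
eef_rot: [3.141, 0.041, 0.002]
wrist_force: [-1.6, 1.0, 0.7]
grip_width: 0.0002
gripper_force: 0.5
```

Emit:
jog_arm --series '[[[0,0.0015,0,0,0,0,0],[0,0.003,0,0,0,0,0],[0,0.004,0,0,0,0,0],[0,0.004,0,0,0,0,0]]]'

```text
t: 17.77
ee_pos: [0.55, -0.098, 0.1372]
eef_rot: [3.141, 0.041, 0.001]
wrist_force: [-0.9, 0.7, -0.2]
grip_width: -0.0001
gripper_force: 0.3
```

Emit:
jog_arm --series '[[[0,0.001,0,0,0,0,0],[0,0.002,0,0,0,0,0],[0,0.002,0,0,0,0,0]]]'

```text
t: 18.15
ee_pos: [0.5517, -0.0979, 0.1371]
eef_rot: [3.141, 0.041, 0.0]
wrist_force: [-2.8, 0.2, 0.8]
grip_width: 0.0003
gripper_force: 1.2
```

Emit:
jog_arm --series '[[[0,0.001,0,0,0,0,0],[0,0.002,0,0,0,0,0],[0,0.002,0,0,0,0,0]]]'

```text
t: 18.52
ee_pos: [0.5538, -0.0978, 0.1371]
eef_rot: [-3.141, -0.042, -0.0]
wrist_force: [-2.4, -0.5, 1.9]
grip_width: 0.0001
gripper_force: 1.2
```

Emit:
jog_arm --series '[[[0,0.001,0,0,0,0,0],[0,0.002,0,0,0,0,0],[0,0.002,0,0,0,0,0]]]'

```text
t: 18.9
ee_pos: [0.5559, -0.0977, 0.1371]
eef_rot: [-3.141, -0.042, -0.0]
wrist_force: [-2.0, -0.3, 1.9]
grip_width: 0.0002
gripper_force: 1.2
```

Emit:
jog_arm --series '[[[0,0.001,0,0,0,0,0],[0,0.0015,0,0,0,0,0],[0,0.0015,0,0,0,0,0]]]'

```text
t: 19.27
ee_pos: [0.5573, -0.0977, 0.137]
eef_rot: [-3.141, -0.042, -0.0]
wrist_force: [-3.2, 0.7, 2.1]
grip_width: -0.0001
gripper_force: 1.3
```

```bash
python3 look.py pics/l5.png
```

```text
[ 0.5573 -0.0977  0.137 ] [-3.2  0.7  2.1]
```

View pics/l5.png

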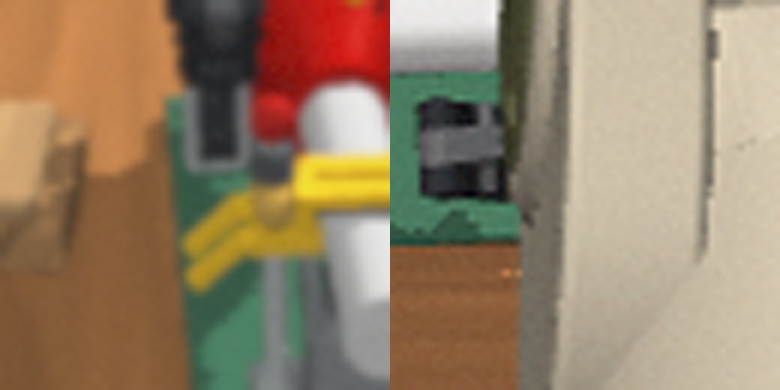

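The ball is at (272,118), so α ≈ 0: the bolt is upright and the nut sits behind the crests. I'll nudge it firmly to the end stop, then back away.

Emit:
jog_arm --series '[[[0,0.001,0,0,0,0,0],[0,0.002,0,0,0,0,0],[0,0.002,0,0,0,0,0]]]'

```text
t: 19.75
ee_pos: [0.558, -0.0977, 0.1369]
eef_rot: [-3.141, -0.042, 0.004]
wrist_force: [-7.9, 0.7, 6.7]
grip_width: 0.0001
gripper_force: 4.6
```

Emit:
jog_arm --series '[[[0,-0.004,0,0,0,0,0],[0,-0.03,0,0,0,0,0],[0,-0.06,0,0.03,0,0,0],[0,-0.06,0,0.09,0,0,0],[0,-0.06,0,0.11,0,0,0]]]'

```text
t: 20.38
ee_pos: [0.5008, -0.0982, 0.2512]
eef_rot: [3.14, 0.041, 0.011]
wrist_force: [-0.5, 0.1, -0.9]
grip_width: 0.0001
gripper_force: 0.0
```

Emit:
jog_arm --series '[[[0,-0.03,0,0,0,0,0],[0,-0.03,0,0,0,0,0],[0,-0.03,0,0,0,0,0]]]'

```text
t: 20.75
ee_pos: [0.4697, -0.0979, 0.2472]
eef_rot: [3.141, 0.041, 0.002]
wrist_force: [0.3, 0.5, 0.5]
grip_width: -0.0
gripper_force: 0.0
```

```bash
python3 look.py pics/l6.png
```

```text
[ 0.4697 -0.0979  0.2472] [0.3 0.5 0.5]
```

View pics/l6.png

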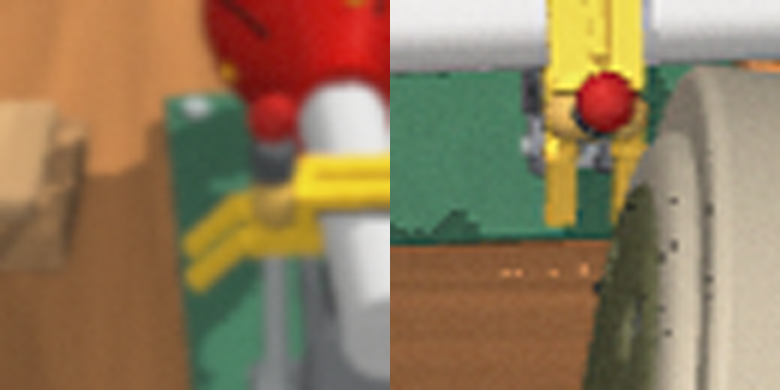

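The ball stays at (272,117) in the side view and (605-390=215, 101) in the top view, matching the model for α = 0. The nut rests on the prongs behind the crests, and the robot is clear.

```bash
python3 -c "
from bench import finish_job; print(finish_job())"
```

```text
the job is handed in; nothing more can be done
None
```

I pressed the hinged half down until the tube stopped on its bed (about 15 N) and swung the bolt upright into the slot with its nut behind the crests. I then backed the robot clear and handed the job in; it returned no verdict. At the start of the bolt swing the wrist force briefly read 25 N sideways and 14 N up, before the nut reached the fork, and then fell to about 1 N.

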